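Fetch the flat key from under the cup shelf and seat it in the medicine box

ROBOT

A 6-joint arm with a two-finger parallel gripper is mounted at the origin on the work surface. World frame = base frame: x ahead of the robot, y to its left, z up, the work surface at z = 0. Lengths are in m, angles in rad, forces in N, time in s.
With the tool pointing down it reaches from about 0.275 to 0.85 m from the base axis. Payload 5.2 kg.
Tool frame: the origin (TCP) lies midway between the tips of the shut fingers; the grasp point (between the pads) lies 19 mm behind it; z points along the fingers, y is the line along which they close (so a half turn about z gives the same grasp; the last joint's range is limited). The gripper opens to 85 mm and grips with 20 to 120 N. Pads are 22 mm wide; open, the fingers measure 114 mm over their backs; the gripper's body (76 mm by 85 mm) begins 54 mm behind the grasp point. The pads swing forward as they close: fully open they stand 13 mm farther back than shut.
Start: joints at [-1.46, 0.259, 1.535, -0, 1.348, -0.203], TCP at [0.17, -0.523, 0.231] pointing down, gripper open.
Joint ranges: [-3.14, 3.14], [-0.91, 2.08], [0.19, 2.58], [-1.22, 4.36], [0.22, 2.71], [-3.12, 3.12]. Speed limits (rad/s): [2.57, 2.57, 3.14, 3.14, 3.14, 3.14].

INTERFACE

Orientations are given as a 3x3 rotation matrix whose columns are the frame's x, y, z axes.
In Python, from rig import robot gives the robot as it stands. Calls block until the motion is done:
- robot.goto(position, orientation): joint-space move of the TCP to a pose.
- robot.movel(position, rot=None, speed=0.15, guard=None): straight line of the TCP; rot=None keeps the orientation; speed is the mean speed in m/s. With guard (N) it stops when the force on the tool has changed by that much, and returns True; else False.
- robot.move_j(angles): joint-space move.
- robot.command_gripper(opening): opening from 0.0 (shut) to 1.0 (fully open); the grip force is fixed at half the most; returns when the fingers have stopped.
- robot.wait(seconds).
- robot.solve_ik(position, orientation): joint angles nearest the present ones, or None.
- robot.read_state(): the state.
- robot.grab_frame(name): name is "side" or "top" or "wrist"; returns a dict with "image" (400x640x3 uint8, red, green, blue), "range_z" (400x640 float32, m along the optical axis (not along the pixel's ray), 0 where there is no reading), "mtx" (3x3 intrinsics, pixels), "world_from_camera" (4x4, takes a point from camera to world coordinates); the wrist camera has in their place "hand_eye" (4x4, takes a point from camera to tool coordinates, whose origin is the TCP and whose axes are the flange's). Camera axes: x right, y down, z forward; pixel columns grow to the right and rows downward; lengths in m; the calibration is good to about 2 mm. A picture is of the moment at which its call begins: read the wrist's pose just before it.
A pose or a line that the arm cannot do raises robot.PlanningError and nothing moves.
- robot.close_job(): hands the job in; it is judged then, once.
Trained networks look in the newest picture that a camera, given by its name, has taken for a name from the list of things; names that differ only in an ending like _2 or _b are one class to them, and where a whole thing is asked for, a point or a joint stands for the part that bears it (a point fixed in the world has none). Each returns a list of dicts, best first, with "p" (0 to 1); they miss things now and then, are a little off and sometimes report something else, mostly with a low value. They report only what shows in the picture. A call takes as long as a camera call.
- robot.boxes_of(camera, target): "rect" ([left, top, right, bottom] in pixels, round what is visible of it).
- robot.pinpoint(camera, target): "xy" ([column, row] in pixels: a listed point, or the origin of a listed thing).
The state is a dict: "time_s": time; "qpos": joint angles; "joint_velocities": joint speeds; "effort": joint torques, N m; "eef_pos": TCP position; "ee_rot": TCP orientation; "force": force on the tool from outside, world axes, zero at the start; "moment": the same for the moment, N m; "gripper_width": opening from 0.0 (shut) to 1.0 (fully open); "grasp_force": force on a finger pad.
Only numpy, scipy, OpenCV 4.12 (cv2) and the standard library are available. Lean on these libraries where they do the work, as an engineer would, in place of code of your own. Each camera call takes 0.05 s, during which the arm holds its last target. There are 200 camera calls.

TASK

Take the key with the flat rectangular blade off its hook under the cup shelf and push it blade down into the keyhole on top of the medicine box until it is fully home, then let go and leave it standing there upright. Leave the other two keys on their hooks and do not disturb the bottle, cup, mug or pill boxes on the counter.

Things in the scene. Friction and masses are not known exactly. Their poses are not given: they have to be found in the camera images.
- rack: Fixed wooden key rack, an open frame without a back. Origin on the table under its middle; x runs from its hook side to its rear, y along it, z up. Foot 100 x 320 x 12 mm; 18 mm square posts at x 15, y +-145 mm. A steel bar at x 15 mm, 200 mm up, carries three hooks at y -80, 0 and +80 mm, one key on each in any order, hanging at about x -30 mm.
- hook_tip (a point): Highest point (212 mm up, centred on rack x -50 mm) of the middle hook's tip; the other hooks are the same, 80 mm to either side. A hook is a 6 mm round rod running level from the bar towards rack -x with its axis 200 mm up, its end bent straight up. To unhook a key, lift it 10 to 18 mm (14 is best), then draw it out towards rack -x.
- shelf_lip (a point): Middle of the lower front edge of the rack's cup shelf (267 mm up, rack x -40 mm). The shelf is 12 mm thick, 320 mm along y, reaches back to rack x +32 mm and carries cups up to 355 mm. It leaves no room over the keys for an upright gripper: come from rack -x and above, tilted about 40 to 45 degrees, fingers either side (y) of the key head.
- flat_key: Loose key to be fetched, 50 to 100 g, hanging upright in the rack's y-z plane. Origin at the centre of its steel eye; z up, x through its thickness, y across its width. Eye: ring of 7 mm rod, clear hole 24 mm, outside 39 mm. Below it a rectangular grey plastic head, then a flat steel blade 14 mm (y) x 6 mm (x), 28 mm long, ending at z -95.5 mm, slightly narrowed in its last 2 mm.
- flat_key_head (a point): Place to grip the flat key, in the upper part of its head, 34 mm below its origin; from here the fingers clear the lock. The head is 28 mm wide (key y, grip across this), 12 mm thick (x) and 50 mm tall, from 17.5 to 67.5 mm below the key's origin.
- flat_key_tip (a point): Centre of the lower end of the flat key's blade, 95.5 mm below the key's origin.
- disc_key: Bystander key on another hook: same eye, round disc head of 34 mm diameter, thin round shank of 8 mm; 113 mm overall. Origin at the centre of its eye. Stays on its hook.
- slim_key: Bystander key on another hook: same eye, narrow head 17 mm wide and 46 mm tall, thin round shank of 8 mm. Origin at the centre of its eye. Stays on its hook.
- med_box: Fixed grey steel medicine box, 150 mm (x) x 190 mm (y) x 60 mm tall, origin at the centre of its underside, z up. A bail handle stands on its lid at box x +45 mm, y -40 to +40 mm, up to 75 mm above the table. Beside it (box x -20 mm) stands a steel lock housing with the keyhole in its top.
- lock_foot (a point): Nominal centre of the foot of the lock housing, on the lid (60 mm up, box x -20, y 0). The housing is 46 mm (x) x 66 mm (y) x 34 mm tall. It is screwed on through slotted holes: it and its keyhole really sit up to 7 mm to either side of this point along box y (exact along x), so the keyhole must be found by touch or sight.
- lock_top (a point): Nominal (see lock_foot) centre of the keyhole's mouth, 94 mm up on the box. Vertical rectangular hole 17 mm along box y x 9 mm along box x, 2 mm chamfer at the mouth, 31 mm deep. The blade's wide side goes along box y, either way round, and slides in freely; the key is home when its head rests on the housing.
- pill_bottle: Bystander: small amber jar, 46 mm diameter, 85 mm tall. Origin at the centre of its underside.
- medicine_cup: Bystander: small white cup, 38 mm diameter, 36 mm tall. Origin at the centre of its underside.
- mug: Bystander: white mug, 80 mm diameter, 90 mm tall. Origin at the centre of its underside.
- dosette: Bystander: single flat pill box with red lid, 116 x 176 x 30 mm. Origin at the centre of its underside.
- dosette_stack: Bystander: stack of three pill boxes with red lids, 116 x 176 x 90 mm. Origin at the centre of its underside.

How it is judged:
By the outcome, as a careful person would: the job done as asked, in the order asked, and still so for the second after the job is handed in, with the robot touching nothing.
It also fails if it takes over 51 s, if anything falls off the work surface, if the arm or the gripper's body presses on something with over 40 N, if the wrist force passes 120 N, or if a joint passes its speed limit or range.

## Working session

There is one attempt and no reset: what is moved stays moved. The work goes in short steps, each a Python script; the robot and the scene stay as the last script left them, time stands still between calls to the robot, and variables do not carry over. Pictures are saved under pics/ and viewed, at most 10 in all, crops included, and the job is handed in when it is done.

```bash
mkdir -p pics; ls; cat > h.py <<'E'
import numpy as np, cv2
from rig import robot
def grab(n):
    st=robot.read_state(); f=robot.grab_frame(n)
    if "world_from_camera" in f: f["T"]=np.array(f["world_from_camera"])
    else:
        W=np.eye(4); W[:3,:3]=st["ee_rot"]; W[:3,3]=st["eef_pos"]; f["T"]=W@np.array(f["hand_eye"])
    return f
def save(f,p): cv2.imwrite(p,np.ascontiguousarray(f["image"][:,:,::-1]))
def back(f,uv,d):
    K=np.array(f["mtx"]); r=np.linalg.inv(K)@np.array([uv[0],uv[1],1.]); return f["T"][:3,:3]@(r*d)+f["T"][:3,3]
def ray(f,uv):
    K=np.array(f["mtx"]); r=f["T"][:3,:3]@np.linalg.inv(K)@np.array([uv[0],uv[1],1.]); return f["T"][:3,3],r
def atz(f,uv,z):
    o,r=ray(f,uv); return o+r*(z-o[2])/r[2]
def cloud(f):
    d=f["range_z"]; v,u=np.indices(d.shape); K=np.array(f["mtx"])
    P=np.stack([(u-K[0,2])/K[0,0]*d,(v-K[1,2])/K[1,1]*d,d],-1)
    return P@f["T"][:3,:3].T+f["T"][:3,3]
E
python3 - <<'E'
from h import *
np.set_printoptions(precision=3,suppress=True)
for c in ("side","top"):
    f=grab(c); save(f,f"pics/{c}0.png"); np.savez(f"{c}0.npz",**{k:np.array(v) for k,v in f.items()})
    P=cloud(f)
    print(c,f["T"][:3,3],f["T"][:3,2])
    for t in ("rack","hook_tip","shelf_lip","flat_key","flat_key_head","flat_key_tip","disc_key","slim_key","med_box","lock_foot","lock_top"):
        for r in robot.pinpoint(c,t)[:2]:
            u,v=np.round(r["xy"]).astype(int); ok=0<=u<640 and 0<=v<400
            print(t,round(r["p"],2),np.round(r["xy"],1),P[v,u] if ok else None)
print(robot.read_state()["time_s"])
E
```

```text
pics
side [ 0.259 -0.68   0.893] [ 0.321  0.655 -0.685]
rack 0.9 [263.1 178.3] [0.55  0.274 0.012]
rack 0.59 [255.6 127.8] [0.539 0.25  0.203]
hook_tip 0.88 [254.6 128.7] [0.532 0.235 0.211]
shelf_lip 0.7 [255.8 108.3] [0.653 0.598 0.022]
flat_key 0.71 [254.3 127.5] [0.535 0.253 0.201]
flat_key 0.57 [255.8 126.8] [0.541 0.253 0.203]
flat_key_head 0.64 [257.2 140.7] [0.539 0.253 0.16 ]
flat_key_tip 0.86 [257.4 159.3] [0.535 0.258 0.098]
disc_key 0.67 [221.6 131. ] [0.457 0.261 0.213]
med_box 0.92 [331.7 339.8] [ 0.479 -0.282  0.075]
lock_foot 0.74 [336.2 328.8] [ 0.491 -0.275  0.094]
lock_top 0.88 [335.1 321.9] [ 0.5   -0.254  0.082]
top [0.402 0.021 1.245] [ 0.174 -0.016 -0.985]
rack 0.9 [221.2 231.7] [0.536 0.252 0.132]
hook_tip 0.75 [221.6 229.6] [0.532 0.234 0.209]
shelf_lip 0.76 [213.7 220.9] [0.545 0.24  0.274]
shelf_lip 0.54 [410.7 243.9] [ 0.508 -0.269  0.088]
flat_key 0.48 [217.7 224.4] [0.551 0.251 0.179]
flat_key 0.2 [328.2 160.6] [ 0.764 -0.042  0.032]
flat_key_head 0.52 [218.7 226.2] [0.547 0.249 0.173]
flat_key_tip 0.43 [219.6 231.3] [0.537 0.252 0.147]
disc_key 0.46 [205.  256.1] [0.468 0.274 0.204]
slim_key 0.55 [217.2 228.2] [0.538 0.247 0.204]
slim_key 0.44 [233.  201.7] [0.61  0.215 0.172]
med_box 0.66 [395.6 251.6] [ 0.487 -0.232  0.061]
lock_foot 0.78 [405.2 248.7] [ 0.493 -0.25   0.097]
lock_foot 0.63 [306.1 278.5] [0.414 0.024 0.09 ]
lock_top 0.97 [410.3 247. ] [ 0.499 -0.265  0.092]
1.2
```

View pics/side0.png

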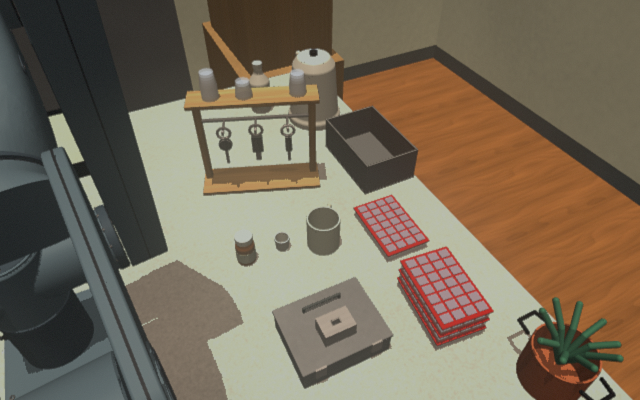

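View pics/top0.png

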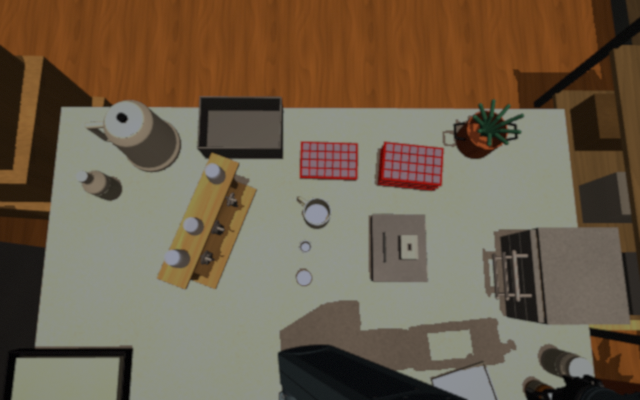

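The side picture shows the keys left to right as disc (223,140), flat (257,140) and slim (289,140). The flat key is on the middle hook. In the top picture the lock is at (409,247) with the handle to its left, so box +x points roughly to world +y. Next I fit the rack and box yaw from depth.

```bash
python3 - <<'E'
from h import *
np.set_printoptions(precision=4,suppress=True)
F={c:dict(np.load(f"{c}0.npz")) for c in("side","top")}
def rect(c,lo,hi,x0,x1,y0,y1):
    P=cloud(F[c]); m=(P[...,2]>lo)&(P[...,2]<hi)&(P[...,0]>x0)&(P[...,0]<x1)&(P[...,1]>y0)&(P[...,1]<y1)&(F[c]["range_z"]>0)
    n,l,s,ce=cv2.connectedComponentsWithStats(m.astype(np.uint8)); k=1+np.argmax(s[1:,4]); Q=P[l==k]
    r=cv2.minAreaRect((Q[:,:2]*1000).astype(np.float32)); print(c,lo,len(Q),r,np.median(Q[:,2]),Q.mean(0))
for c in F:
    rect(c,.268,.292,.3,.8,.1,.45)
    rect(c,.004,.02,.3,.8,.05,.45)
    rect(c,.052,.068,.3,.65,-.45,-.1)
    rect(c,.086,.102,.3,.65,-.45,-.1)
f=F["top"]; print("lock_top ray top",atz(f,(410.3,247),.094),"side",atz(F["side"],(335.1,321.9),.094))
print("hook tip side",atz(F["side"],(254.6,128.7),.212),"top",atz(f,(221.6,229.6),.212),"lip",atz(f,(213.7,220.9),.267))
print("head", atz(F["side"],(257.2,140.7),.16))
E
```

```text
side 0.268 2272 ((546.7549438476562, 276.2787170410156), (78.55858612060547, 319.89111328125), 69.53598022460938) 0.2792001610010029 [0.5419 0.265  0.2789]
side 0.004 2810 ((548.7719116210938, 283.7936706542969), (118.35427856445312, 321.90484619140625), 69.30612182617188) 0.012263185140643618 [0.5455 0.2745 0.0121]
side 0.052 5766 ((498.9482116699219, -239.9879150390625), (158.5272216796875, 194.5026397705078), 89.27725219726562) 0.059917583617251524 [ 0.4933 -0.2462  0.0599]
side 0.086 806 ((497.3216857910156, -259.6930236816406), (48.06782913208008, 67.0040283203125), 89.57624053955078) 0.09365729821731683 [ 0.4965 -0.2613  0.0934]
top 0.268 3347 ((550.7997436523438, 276.43048095703125), (74.20433044433594, 320.3389892578125), 69.09741973876953) 0.2797409504914029 [0.5458 0.2737 0.2797]
top 0.004 2393 ((548.0398559570312, 260.89813232421875), (95.04309844970703, 333.2904052734375), 69.09850311279297) 0.012855464063726396 [0.5434 0.2652 0.0127]
top 0.052 3143 ((501.8340148925781, -240.62237548828125), (157.34242248535156, 191.79014587402344), 89.87816619873047) 0.06156336014411523 [ 0.4995 -0.2373  0.0616]
top 0.086 395 ((500.2693176269531, -259.6211242675781), (64.29419708251953, 46.49866485595703), 0.23806333541870117) 0.0954819235437867 [ 0.4997 -0.2593  0.0954]
lock_top ray top [ 0.4988 -0.2654  0.094 ] side [ 0.4963 -0.2604  0.094 ]
hook tip side [0.5315 0.2356 0.212 ] top [0.5326 0.234  0.212 ] lip [0.5464 0.2421 0.267 ]
head [0.54   0.2537 0.16  ]
```

```bash
cat >> h.py <<'E'
def tiltR(yaw,tilt,s=1):
    hx=np.array([np.cos(yaw),np.sin(yaw),0]); z=np.sin(tilt)*hx-np.cos(tilt)*np.array([0,0,1])
    y=s*np.cross([0,0,1],hx); return np.c_[np.cross(y,z),y,z]
E
python3 - <<'E'
from h import *
np.set_printoptions(precision=3,suppress=True)
f=grab("wrist"); print(f["hand_eye"],f["mtx"]); print(robot.read_state()["ee_rot"])
yr=np.deg2rad(69.3); rx=np.array([np.cos(yr),np.sin(yr),0])
key=np.array([.539,.254,.157]); lock=np.array([.499,-.2605,.1275])
for t in (45,40):
  t=np.deg2rad(t)
  for s in (1,-1):
    R=tiltR(yr,t,s); z=R[:,2]
    print("s",s,"grasp",robot.solve_ik(key+.015*z,R),"pre",robot.solve_ik(key-.1*z,R),"out",robot.solve_ik(key-.08*rx+.015*z+[0,0,.014],R))
    for yb in (89.7,-90.3):
        R=tiltR(np.deg2rad(yb),t,s); z=R[:,2]; print("  ",yb,robot.solve_ik(lock+.015*z,R),robot.solve_ik(lock+.015*z+[0,0,.06],R))
E
```

```text
[[-0.    -0.955 -0.295  0.075]
 [ 1.    -0.    -0.    -0.   ]
 [-0.    -0.295  0.955 -0.144]
 [ 0.     0.     0.     1.   ]] [[292.566   0.    319.163]
 [  0.    292.566 197.899]
 [  0.      0.      1.   ]]
[[ 0.951  0.309 -0.   ]
 [ 0.309 -0.951  0.   ]
 [-0.    -0.    -1.   ]]
s 1 grasp [-0.181  0.32   1.992  1.011  0.963  2.655] pre [-0.371  0.15   1.964  0.86   1.202  2.732] out [-0.367  0.256  2.041  0.926  1.086  2.578]
   89.7 [-0.946  0.719  1.351  0.436  1.735  2.123] [-0.946  0.656  1.305  0.446  1.833  2.17 ]
   -90.3 [-0.264  0.433  1.907 -1.061  0.899  0.48 ] [-0.264  0.34   1.856 -0.971  0.975  0.328]
s -1 grasp [-0.181  0.32   1.992  1.011  0.963 -0.487] pre [-0.371  0.15   1.964  0.86   1.202 -0.41 ] out [-0.367  0.256  2.041  0.926  1.086 -0.564]
   89.7 [-0.946  0.719  1.351  0.436  1.735 -1.018] [-0.946  0.656  1.305  0.446  1.833 -0.971]
   -90.3 [-0.264  0.433  1.907 -1.061  0.899 -2.662] [-0.264  0.34   1.856 -0.971  0.975 -2.813]
s 1 grasp [-0.133  0.301  1.952  0.894  0.932  2.798] pre [-0.301  0.13   1.911  0.767  1.179  2.868] out [-0.315  0.232  2.007  0.833  1.05   2.701]
   89.7 [-0.927  0.673  1.384  0.401  1.666  2.138] [-0.927  0.612  1.333  0.408  1.769  2.182]
   -90.3 [-0.307  0.402  1.889 -0.938  0.865  0.338] [-0.307  0.314  1.833 -0.851  0.955  0.196]
s -1 grasp [-0.133  0.301  1.952  0.894  0.932 -0.344] pre [-0.301  0.13   1.911  0.767  1.179 -0.274] out [-0.315  0.232  2.007  0.833  1.05  -0.441]
   89.7 [-0.927  0.673  1.384  0.401  1.666 -1.004] [-0.927  0.612  1.333  0.408  1.769 -0.959]
   -90.3 [-0.307  0.402  1.889 -0.938  0.865 -2.803] [-0.307  0.314  1.833 -0.851  0.955 -2.945]
```

```bash
python3 - <<'E'
from h import *
np.set_printoptions(precision=4,suppress=True)
R=tiltR(np.deg2rad(89.7),np.pi/4,1)
robot.goto(np.array([.499,-.2905,.195]),R)
f=grab("wrist"); save(f,"pics/w_lock.png"); P=cloud(f)
for t in("lock_top","lock_foot"):
    for r in robot.pinpoint("wrist",t)[:2]: print(t,r,atz(f,r["xy"],.094 if t=="lock_top" else .06))
m=(abs(P[...,2]-.094)<.006)&(abs(P[...,0]-.5)<.06)&(abs(P[...,1]+.26)<.05)&(f["range_z"]>0)
Q=P[m]; print(len(Q),cv2.minAreaRect((Q[:,:2]*1000).astype(np.float32)),np.median(Q[:,2]))
m=(abs(P[...,2]-.06)<.006)&(abs(P[...,0]-.5)<.12)&(abs(P[...,1]+.26)<.12)&(f["range_z"]>0)
Q=P[m]; print(len(Q),cv2.minAreaRect((Q[:,:2]*1000).astype(np.float32)),np.median(Q[:,2]))
robot.command_gripper(.6)
yr=np.deg2rad(69.3); Rk=tiltR(yr,np.pi/4,1)
key=np.array([.539,.254,.157])
robot.goto(key-.09*Rk[:,2],Rk)
f=grab("wrist"); save(f,"pics/w_key.png")
np.savez("wk.npz",image=f["image"],range_z=f["range_z"],mtx=f["mtx"],T=f["T"])
P=cloud(f)
for t in("flat_key","flat_key_head","flat_key_tip","hook_tip","disc_key","slim_key"):
    for r in robot.pinpoint("wrist",t)[:2]:
        u,v=np.round(r["xy"]).astype(int); print(t,round(r["p"],2),r["xy"],P[v,u])
s=robot.read_state(); print(s["time_s"],s["gripper_width"],s["force"])
E
```

```text
lock_top {'xy': [314.5, 201.4], 'p': 0.16} [ 0.505  -0.1533  0.094 ]
3658 ((498.8912658691406, -259.69757080078125), (48.35030746459961, 66.1306381225586), 89.7436294555664) 0.09457149148299669
23290 ((500.1907958984375, -240.95472717285156), (157.62356567382812, 193.5202178955078), 89.57508087158203) 0.06064209579743482
flat_key 0.91 [316.6, 244.3] [0.5338 0.2321 0.2023]
flat_key_head 0.91 [320.1, 206.3] [0.5389 0.2516 0.1628]
flat_key_tip 0.75 [317.6, 145.7] [0.542  0.2545 0.0983]
flat_key_tip 0.23 [316.8, 262.9] [0.5426 0.255  0.2091]
hook_tip 0.78 [319.1, 262.3] [0.5409 0.2548 0.2085]
disc_key 0.84 [423.8, 238.4] [ 0.4648  1.1244 -0.0977]
slim_key 0.64 [214.0, 238.1] [0.8    0.4298 0.0963]
6.0 0.5951855547879813 [-0.1186  0.2025  0.8429]
```

View pics/w_lock.png

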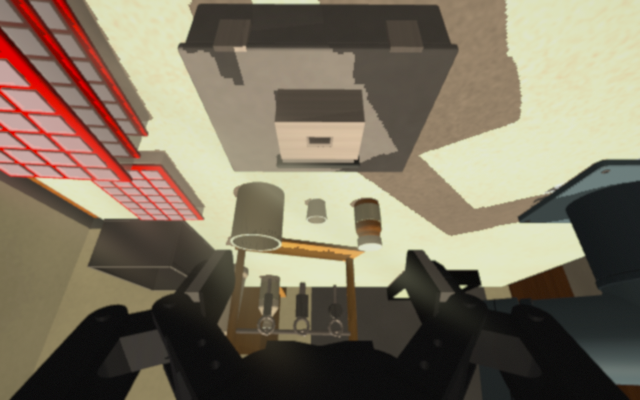

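View pics/w_key.png

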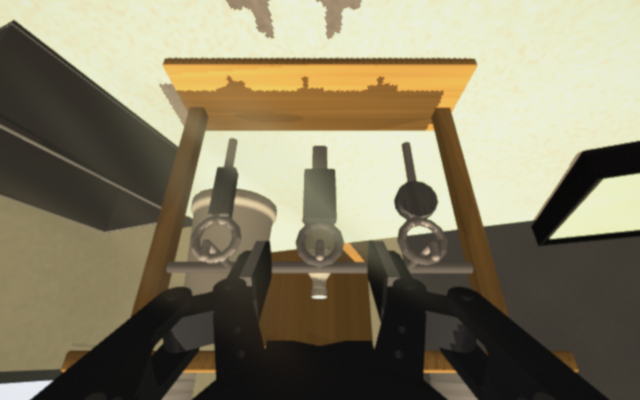

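The lock picture shows the keyhole at about (320,140), centred on the housing. The key picture, which is upside down, shows the flat key at (320,200), centred between the fingers. The neighbouring keys are at x≈215 and 418 px. Next I refine the key from the depth data and grasp it.

```bash
python3 - <<'E'
from h import *
np.set_printoptions(precision=4,suppress=True)
f=dict(np.load("wk.npz")); P=cloud(f)
yr=np.deg2rad(69.3); rx=np.array([np.cos(yr),np.sin(yr),0]); ry=np.array([-rx[1],rx[0],0])
R=tiltR(yr,np.pi/4,1); key=np.array([.539,.254,.157])
d=P-key; a=d@rx; b=d@ry
m=(abs(a)<.02)&(abs(b)<.03)&(P[...,2]>.09)&(P[...,2]<.178)&(f["range_z"]>0)
z=P[...,2]
for lo,hi in((.095,.12),(.13,.145),(.145,.16),(.16,.172)):
    k=m&(z>lo)&(z<hi); print(lo,k.sum(),"a",np.percentile(a[k],[5,50,95]),"b",np.percentile(b[k],[2,50,98]))
k=m&(z>.128)&(z<.172); print("yaw slope",np.polyfit(b[k],a[k],1), "zmin",np.percentile(z[m],[0.5,2]))
cols=(abs(b)<.03)&(abs(a)<.02); print("eye top",np.percentile(z[cols&(f["range_z"]>0)&(z<.225)],[90,98,100]))
E
```

```text
0.095 308 a [0.0006 0.0015 0.0025] b [-0.0073 -0.0007  0.0057]
0.13 474 a [-0.0025 -0.0015 -0.0005] b [-0.0146 -0.0016  0.0122]
0.145 520 a [-0.0025 -0.0015 -0.0004] b [-0.0142 -0.0008  0.0126]
0.16 447 a [-0.0024 -0.0014 -0.0004] b [-0.0147 -0.0016  0.0123]
yaw slope [ 0.0004 -0.0015] zmin [0.0971 0.1005]
eye top [0.1938 0.2076 0.2107]
```

```bash
python3 - <<'E'
from h import *
np.set_printoptions(precision=4,suppress=True)
yr=np.deg2rad(69.3); rx=np.array([np.cos(yr),np.sin(yr),0]); ry=np.array([-rx[1],rx[0],0])
R=tiltR(yr,np.pi/4,1); g=np.array([.539,.254,.157])+.0045*rx-.0011*ry; T=g+.015*R[:,2]
robot.movel(T-.08*R[:,2],R,.15)
hit=robot.movel(T,R,.1,guard=6); s=robot.read_state(); print(hit,s["eef_pos"]-T,s["force"])
if not hit:
    robot.command_gripper(0.0); s=robot.read_state(); print(s["gripper_width"],s["grasp_force"],s["force"],s["time_s"])
f=grab("wrist"); save(f,"pics/w_grip.png")
f=grab("side"); cv2.imwrite("pics/s_grip.png",cv2.resize(f["image"][60:220,160:400,::-1],None,fx=3,fy=3))
E
```

```text
False [ 0.0002 -0.0002  0.0003] [-0.446  -0.4468 -0.6228]
0.31727624051849074 60.12250542640686 [ 0.449  -0.7782  2.328 ] 7.625
```

View pics/w_grip.png

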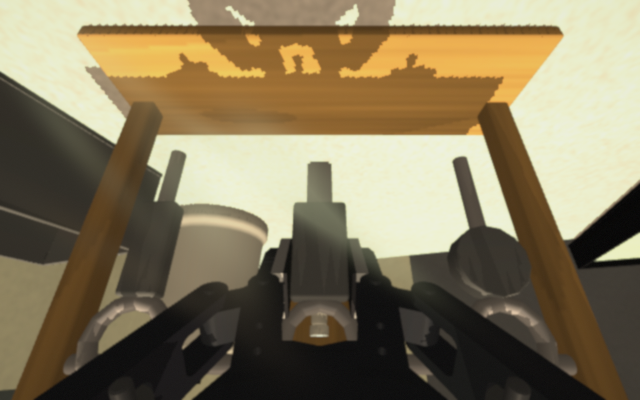

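The key is held (opening 0.317, about 27 mm), vertical at (319,230), and its neighbours hang undisturbed. Next: unhook and carry.

```bash
python3 - <<'E'
from h import *
np.set_printoptions(precision=4,suppress=True)
yr=np.deg2rad(69.3); rx=np.array([np.cos(yr),np.sin(yr),0])
s=robot.read_state(); p=np.array(s["eef_pos"])
p1=p+[0,0,.014]; print("lift",robot.movel(p1,None,.06,guard=8),robot.read_state()["force"])
p2=p1-.04*rx; h=robot.movel(p2,None,.08,guard=8); print("out",h,robot.read_state()["force"])
if not h:
    robot.movel(p1-.12*rx+[0,0,.0],None,.15)
    robot.movel(p1-.14*rx+[0,0,.05],None,.15)
    R=tiltR(np.deg2rad(89.7),np.pi/4,1); z=R[:,2]
    robot.goto(np.array([.4989,-.2597,.1275+.075])+.015*z,R)
    f=grab("wrist"); save(f,"pics/w_over.png"); np.savez("wo.npz",image=f["image"],range_z=f["range_z"],mtx=f["mtx"],T=f["T"])
    for t in("lock_top","flat_key_tip","flat_key_head"):
        for r in robot.pinpoint("wrist",t)[:2]: print(t,r)
    f=grab("side"); save(f,"pics/s_over.png")
s=robot.read_state(); print(s["gripper_width"],s["force"],s["time_s"],s["eef_pos"])
E
```

```text
lift False [ 0.434   0.5839 -0.4523]
out False [ 0.9419 -0.0622 -0.85  ]
flat_key_tip {'xy': [315.6, 160.5], 'p': 0.65}
flat_key_head {'xy': [317.0, 265.6], 'p': 0.67}
flat_key_head {'xy': [314.0, 40.6], 'p': 0.61}
0.31583788671803387 [ 0.0044  0.3449 -0.4418] 11.65 [ 0.4992 -0.2481  0.1924]
```

View pics/w_over.png

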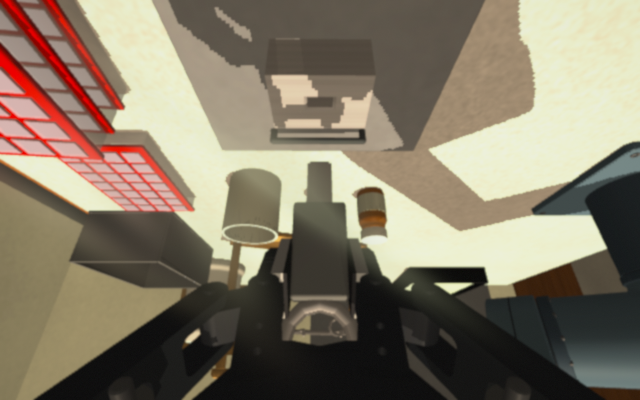

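View pics/s_over.png

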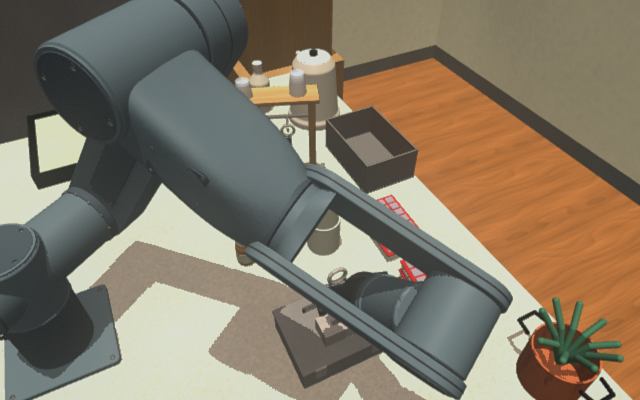

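The wrist view shows the upright key with its blade end at (319,163) and the keyhole ahead of it at about (320,102). Both lie in one camera frame, so I use their relative offset.

```bash
python3 - <<'E'
from h import *
np.set_printoptions(precision=4,suppress=True)
f=dict(np.load("wo.npz")); P=cloud(f); z=P[...,2]; ok=f["range_z"]>0
m=ok&(abs(P[...,0]-.5)<.025)&(abs(P[...,1]+.26)<.025)
for lo,hi in((.135,.148),(.15,.16),(.172,.19),(.19,.205)):
    k=m&(z>lo)&(z<hi); print(lo,k.sum(),"x",np.percentile(P[k][:,0],[2,50,98]),"y",np.percentile(P[k][:,1],[5,50,95]))
k=m&(z>.12); print("zmin",np.percentile(z[k],[.5,2,5]))
k=ok&(abs(z-.094)<.006)&(abs(P[...,0]-.5)<.06)&(abs(P[...,1]+.26)<.05)
Q=P[k]; print("lock",cv2.minAreaRect((Q[:,:2]*1000).astype(np.float32)),np.median(Q[:,2]))
print("x edges",np.percentile(Q[:,0],[1,99]),"y",np.percentile(Q[:,1],[1,99]))
d=ok&(abs(P[...,0]-.5)<.02)&(abs(P[...,1]+.26)<.015)&(z<.091)&(z>.03); print("hole pts",d.sum(),P[d].mean(0) if d.any() else 0)
v,u=np.nonzero(d); print(u.min() if len(u) else 0,u.max() if len(u) else 0,v.min() if len(v) else 0,v.max() if len(v) else 0)
c=f["image"][85:120,300:342].mean(2); print(c[::3,::2].astype(int))
print(atz(f,(320,102),.094))
cv2.imwrite("pics/hole.png",cv2.resize(f["image"][30:180,250:390,::-1],None,fx=4,fy=4,interpolation=cv2.INTER_NEAREST))
E
```

```text
0.135 209 x [0.4924 0.4994 0.5057] y [-0.2616 -0.2606 -0.2595]
0.15 380 x [0.4926 0.4994 0.506 ] y [-0.2616 -0.2608 -0.26  ]
0.172 1792 x [0.4854 0.4993 0.5129] y [-0.2647 -0.2638 -0.2624]
0.19 2564 x [0.4764 0.4993 0.5235] y [-0.2724 -0.264  -0.2618]
zmin [0.1435 0.1481 0.1567]
lock ((498.8844909667969, -259.5281066894531), (48.96868896484375, 66.20104217529297), 89.290283203125) 0.09466080466574933
x edges [0.4665 0.5312] y [-0.2832 -0.2368]
hole pts 198 [ 0.4988 -0.2549  0.0873]
307 332 97 105
[[200 199 199 199 200 195 129 110 110 110 111 110 110 110 110 110 110 110
  110 110 109]
 [203 203 202 203 203 201 177 151 113 113 112 112 112 112 112 112 112 112
  112 112 112]
 [202 202 202 202 203 203 203 201 193 129 112 112 112 112 113 112 112 112
  112 112 112]
 [204 204 204 203 203 203 203 203 199 132 112 113 113 113 112 114 113 113
  113 113 114]
 [202 200 176 151 119 118 118 118 116  91  84  84  84  85  85  86  88  98
  106 112 114]
 [199 197 178 145  81  73  73  73  73  73  73  73  73  72  74  73  79  96
  105 110 121]
 [193 191 174 127  77  74  74  75  74  74  74  74  74  74  75  74  87 102
  108 111 112]
 [113 113 109 102  85  83  83  83  84  84  84  84  84  84  83  81  96 107
  112 113 113]
 [112 112 111 109 109 110 111 111 112 111 111 111 112 112 112 112 111 110
  111 111 112]
 [112 110 110 110 110 110 110 110 109 110 109 109 110 109 109 109 109 109
  109 109 110]
 [111 111 110 110 109 109 110 109 109 109 110 110 109 109 110 109 109 109
  109 110 137]
 [129 128 128 128 127 127 128 127 128 127 121 110 110 110 110 110 109 109
  109 110 155]]
[ 0.4987 -0.26    0.094 ]
```

View pics/hole.png

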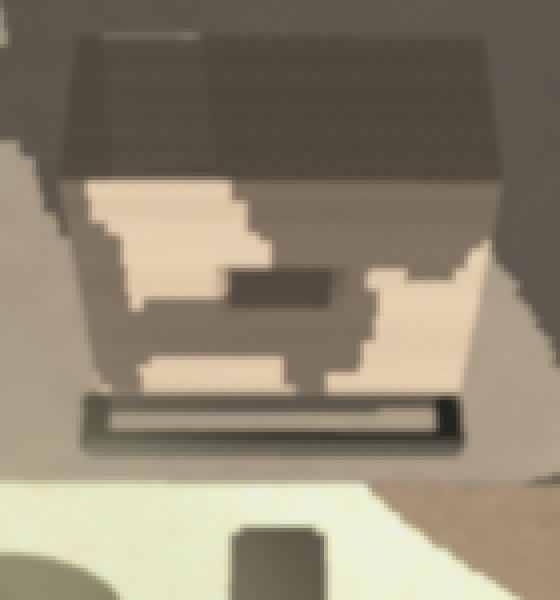

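```bash
python3 - <<'E'
from h import *
np.set_printoptions(precision=4,suppress=True)
p=np.array(robot.read_state()["eef_pos"])+[-.0004,-.0022,0]
robot.movel(p-[0,0,.035],None,.1)
h=robot.movel(p-[0,0,.085],None,.025,guard=12)
s=robot.read_state(); print(h,(np.array(s["eef_pos"])-p)*1000,s["force"],s["moment"],s["gripper_width"],s["time_s"])
E
```

```text
True [ -0.0175   0.1573 -74.363 ] [-0.0812 -1.691   4.7501] [-0.0437  0.0877  0.0133] 0.31493447707865 13.5833
```

It went in 74.4 mm with the expected stop at about 75. I press a little more to confirm it's home before letting go.

```bash
python3 - <<'E'
from h import *
np.set_printoptions(precision=4,suppress=True)
s=robot.read_state(); p=np.array(s["eef_pos"])
h=robot.movel(p-[0,0,.004],None,.015,guard=25)
s=robot.read_state(); print(h,(np.array(s["eef_pos"])-p)*1000,s["force"])
f=grab("wrist"); P=cloud(f); cv2.imwrite("pics/home.png",cv2.resize(f["image"][60:280,220:420,::-1],None,fx=2.5,fy=2.5))
z=P[...,2]; d=P-[.4989,-.26,0]
for zz in np.arange(.084,.14,.004):
    k=(f["range_z"]>0)&(abs(d[...,0])<.02)&(abs(d[...,1])<.012)&(abs(z-zz)<.002)
    print(round(zz,3),k.sum(),np.percentile(P[k][:,0],[2,98]) if k.sum()>3 else "",np.median(P[k][:,1]) if k.sum()>3 else "")
E
```

```text
False [ 0.0158 -0.0154 -0.1283] [-3.7581 -2.6644 19.4107]
0.084 0  
0.088 2  
0.092 32 [0.4895 0.5079] -0.2628128662078635
0.096 914 [0.4795 0.5183] -0.26627245371969877
0.1 361 [0.4853 0.5118] -0.26625420920830745
0.104 379 [0.4853 0.512 ] -0.26624187601674676
0.108 395 [0.4856 0.5117] -0.26626877827258144
0.112 409 [0.4852 0.5119] -0.26620814058465614
0.116 529 [0.4804 0.5175] -0.2659662611504734
0.12 561 [0.48   0.5173] -0.2663180872354789
0.124 571 [0.4805 0.5172] -0.2664887461911555
0.128 472 [0.4853 0.5119] -0.2663172234975214
0.132 509 [0.4851 0.512 ] -0.26630603096719485
0.136 524 [0.4852 0.512 ] -0.2663473024053732
0.14 540 [0.4852 0.5119] -0.2663721471397183
```

View pics/home.png

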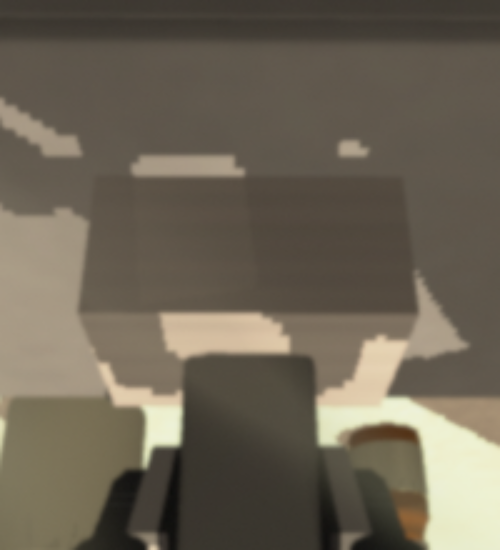

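The head rests flat on the housing, so the key is home. Now I release, back off along the tool axis, and check.

```bash
python3 - <<'E'
from h import *
np.set_printoptions(precision=4,suppress=True)
robot.command_gripper(.65)
s=robot.read_state(); p=np.array(s["eef_pos"]); R=np.array(s["ee_rot"])
print(robot.movel(p-.12*R[:,2],None,.12,guard=8))
f=grab("wrist"); save(f,"pics/final_w.png"); P=cloud(f); z=P[...,2]
k0=(f["range_z"]>0)&(abs(P[...,0]-.499)<.025)&(abs(P[...,1]+.262)<.015)
for zz in(.1,.12,.14,.155):
    k=k0&(abs(z-zz)<.003); print(zz,k.sum(),np.percentile(P[k][:,0],[2,98]),np.median(P[k][:,1]))
print("top",np.percentile(z[k0],[98,99.5]),"expected ~.181")
f=grab("side"); save(f,"pics/final_s.png")
s=robot.read_state(); print(s["force"],s["time_s"])
E
```

```text
False
0.1 165 [0.4852 0.5124] -0.2661376196013031
0.12 190 [0.4848 0.5119] -0.2662459347336531
0.14 211 [0.4853 0.5123] -0.26618066179800715
0.155 142 [0.4815 0.5155] -0.26300571200310036
top [0.1792 0.1806] expected ~.181
[ 1.1655 -0.3238  1.0246] 15.6333
```

View pics/final_w.png

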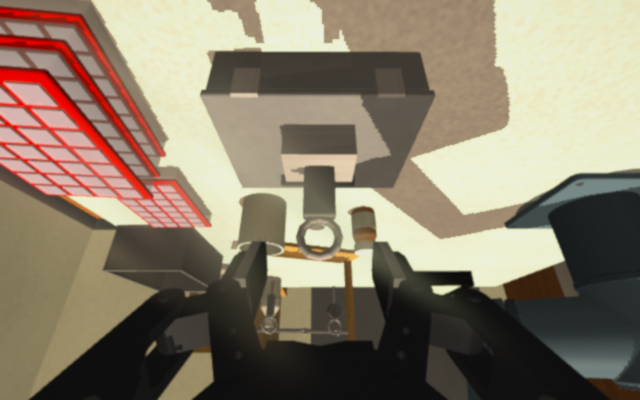

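The key stands upright in the lock at (320,200). The other two keys are still on their hooks at (268,320) and (335,320), and the gripper is clear.

```bash
python3 -c "
from rig import robot
print(robot.close_job())"
```

```text
the job is handed in; nothing more can be done
None
```

The flat key is fully home and standing upright in the medicine box lock, the other two keys are still on their hooks, the counter items look undisturbed, and the job was handed in at about 16 s.

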